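# Clear the hold-down rail and push the trim strip home

## Task

An orange packing piece is stuck under the clear lip of the hold-down rail: pick up the hooked pick, reach its bent tip in behind the piece, drag it along the slot and right out past the rail's left end (seen from the robot), leaving it on the bench, and lay the pick flat on the bench to the left of the rail, with its tip clear of it. Then slide the blue trim strip, without lifting it, under the lip until its whole back edge lies against the rail's face, roughly centred along its length. Leave the tin, the dip cup and the black pot where they stand.

Things in the scene. Friction and masses are not known exactly. Their poses are not given: they have to be found in the camera images.
- rail: Dark steel hold-down rail, 250 mm long, fixed to the bench. Origin: at bench height at mid-length on the front face of its upright leg (5 mm thick, 20 mm high). y axis runs along the rail to its left end (rail from y = -125 to +125 mm), x points away from the robot into the leg, z up. A foot with low screw heads lies behind the leg, to x = +20 mm.
- rail_lip (a point): Middle of the front edge of the rail's clear plastic lip, at its underside (20 mm in front of the leg's face, 16 mm above the bench); axes as the rail. The lip runs the rail's whole length, is 4 mm thick (top 20 mm above the bench), and covers a slot 20 mm deep and 16 mm high, open in front and at both ends.
- strip_center (a point): Centre (half-way up) of the loose trim strip: blue bar with a black and a silver line on top, 34 mm wide (its x), 220 mm long (its y), 10 mm thick, 0.09 to 0.21 kg, lying flat on the bench in front of the rail. Its x points to its back edge (the one that goes against the rail), y to its left end.
- strip_left (a point): Left end corner of the strip's back edge (17 mm in x and 110 mm in y from the strip's centre), half-way up. Home when it is at the rail's x = 0.
- strip_right (a point): Right end corner of the strip's back edge (17 mm in x and -110 mm in y from the strip's centre), half-way up.
- strip: The trim strip; origin at the centre of its underside, axes as at strip_center.
- packer_center (a point): Centre (half-way up) of the loose orange packing piece: 16 mm (x) by 40 mm (y) by 10 mm high block, 0.03 kg, lying lengthwise under the lip, about 1 mm from the leg's face, in the left half of the rail.
- packer: The packing piece; origin at the centre of its underside.
- pick_grip (a point): Centre (half-way up) of the hooked pick's handle, where to grasp it: red, 20 mm wide (x), 80 mm long (y), 22 mm high, 0.12 kg with its steel. z is up as it lies. A 7 mm square steel shank runs from the handle along the pick's -y, flush with the underside (0 to 7 mm high as it lies), to the bent tip.
- pick_tip (a point): End of the pick's bent tip, at its mid-height: from the handle's middle x = 30, y = -165 mm, and 3.5 mm above the pick's underside. The tip is a 7 mm square bar that leaves the shank at a right angle and points to the pick's +x.
- pick: The hooked pick; origin at the centre of the handle's underside, axes as at pick_grip.
- stick_box: Obstacle, fixed: open brown cardboard box, 270 mm tall, between the robot and the right half of the strip, with tools and sticks standing in it that rise higher still. Origin: on its underside; the walls stand at x = -89 and +60 mm, y = -80 and +85 mm in its own frame.
- tin: Bystander: white paint sample tin, 67 mm wide, 73 mm high, standing beyond the rail's right end. Origin: centre of its underside.
- cup: Bystander: stainless dip cup, 57 mm wide, 63 mm high, with a thin wire handle standing up to 143 mm. Origin: centre of its underside.
- pot: Bystander: black pot with a side handle, 67 x 88 mm, 106 mm high over its lid. Origin: on its underside; the round body (62 mm wide) is centred 11 mm from it along the pot's own +y, the handle is on the -y side.

How it is judged (in metres and radians):
On the way, in this order (a step that is already met when the one before it is completed fails the run):
1. the pick bears on the packing piece while it is in the slot (contact force between pick and packer above 0.03 N and y of packer_center in the frame of rail below 0.13 m), for 0.05 s.
2. the packing piece is out past the rail's left end (y of packer_center in the frame of rail above 0.146 m), for 0.2 s.
3. the strip lies home against the rail (x of strip_left in the frame of rail between -0.003 and 0.006 m and x of strip_right in the frame of rail between -0.003 and 0.006 m and y of strip_center in the frame of rail between -0.025 and 0.025 m and height (world z) of strip_center below 0.01 m), for 0.2 s.
At the end, for the whole second after the job is handed in: Strip flat, both ends of its back edge within 3 mm of the rail's face, its middle within 25 mm of the rail's middle lengthwise; packing piece on the bench, centre 146 mm or more left of the rail's middle; pick flat on the bench, tip 130 mm or more left of the rail's middle; all at rest (all of step 3 and y of packer_center in the frame of rail above 0.146 m and height (world z) of packer_center between -0.002 and 0.03 m and y of pick_tip in the frame of rail above 0.13 m and height (world z) of pick_grip between 0 and 0.02 m and angle between pick_grip's own z axis and vertical below 0.1 rad and linear speed of each of strip, packer, pick below 0.01 m/s); the robot touches nothing.
It fails at once if the sample tin is moved more than 25 mm or tipped over (distance of tin from where it was at the start of the episode above 0.025 m or angle between tin's own z axis and vertical above 0.35 rad).
It fails at once if the steel dip cup is moved more than 25 mm or tipped over (distance of cup from where it was at the start of the episode above 0.025 m or angle between cup's own z axis and vertical above 0.35 rad).
It fails at once if the black pot is moved more than 25 mm or tipped over (distance of pot from where it was at the start of the episode above 0.025 m or angle between pot's own z axis and vertical above 0.35 rad).
It fails at once if the strip is lifted more than 20 mm (height (world z) of strip_center above 0.025 m).
It also fails if it takes over 67 s, if anything falls off the work surface, if the arm or the gripper's body presses on something with over 40 N, if the wrist force passes 120 N, or if a joint passes its speed limit or range.

## Robot

A 6-joint arm with a two-finger parallel gripper is mounted at the origin on the work surface; the furniture and walls round the work are solid. World frame = base frame: x ahead of the robot, y to its left, z up, the work surface at z = 0. Lengths are in mm, angles in degrees, forces in N, time in s.
With the tool pointing down it reaches from about 300 to 850 mm from the base axis. Payload 4.2 kg.
Tool frame: the origin (TCP) lies midway between the tips of the shut fingers; the grasp point (between the pads) lies env.grip_depth behind it (env.grip_depth is the distance from the TCP to the grasp point, in mm); z points along the fingers, y is the direction in which the jaws open and shut (so a half turn about z gives the same grasp; the last joint's range is limited). The gripper opens to 91 mm and grips with 3 to 60 N. Pads are 32 mm wide; open, the fingers measure 118 mm over their backs; the gripper's body (76 mm by 178 mm) begins 60 mm behind the grasp point.
Start: joints at [72.365, 18.312, 89.639, -0, 72.044, -1.146], TCP at [163.212, 551.367, 213.976] pointing down, gripper open.
Joint ranges: [-177.97, 177.97], [-48.28, 115.42], [12.27, 149.76], [-77.06, 257.06], [2.81, 150.46], [-146.56, 146.56]. Speed limits (degrees/s): [147.25, 147.25, 180, 180, 180, 180].

## Interface

Orientations are given as [roll, pitch, yaw] about the fixed x, y, z axes, in that order (R = Rz(yaw) Ry(pitch) Rx(roll)).
In Python, from workcell import env, cams, spotter gives the robot as it stands.
- The arm moves only by the tool apply_moves, never from a script. Its argument "plan" is a list of rows, each an object with "jaw": the closure, from 0 (fully open) to 1 (shut); "delta_pos": the shift along the tool's x, y, z in mm, a list of three; "spin": the turn about the tool's z in rad. In form: [{"jaw": jaw, "delta_pos": [dx, dy, dz], "spin": spin}, ...]. A call has exactly 8 rows; each row is the pose to reach, as a shift and turn from the pose measured when the call began, along the tool's axes at that moment; what a row does not reach only later rows make up. A row lasts 1/8 s, in which the tool goes at most 62.5 mm and 10.7 degrees, less where a joint would pass 70% of its speed; a pose out of reach is approached as far as the arm can. A call with a gripper value outside its range is refused whole. The fingers move at their own pace and stop on an object; "squeeze" is the grip in N (left out, the last holds). Time passes only in rows, so rows that repeat a pose let the fingers close, or fill a call up. It gives the time, the measured TCP pose, the force and the opening at its end, in the units of the state.
- env.state(): the state, without advancing time (a new reading comes with each control period).
- cams.grab_frame(name): name is "scene" or "side" or "wrist"; returns the picture (420x560x3 uint8, red, green, blue); there is no depth.
- cams.calibration(name): a dict with "camera_matrix" (3x3 intrinsics, pixels), "k1" (the pictures are not rectified: a ray, as slopes to the right and down, at radius r is drawn at 1 + k1 r^2 times it, then the intrinsics apply), "rvec" (rotation vector, rad) and "tvec" (3), from world to camera coordinates, as OpenCV has them. Camera axes: x right, y down, z forward; pixel columns grow to the right and rows downward; lengths in mm; the calibration is good to about 2 mm. A picture is of the moment at which its call begins: read the wrist's pose just before it. calibration takes no time and is no camera call; for the wrist camera it gives the pose at the moment of the call.
- env.job_done(): hands the job in, once; it reports no verdict.
Trained networks look in the newest picture that a camera, given by its name, has taken for a name from the list of things; names that differ only in an ending like _2 or _b are one class to them, and where a whole thing is asked for, a point or a joint stands for the part that bears it (a point fixed in the world has none). Each returns a list of dicts, best first, with "confidence" (0 to 1); they miss things now and then, are a little off and sometimes report something else, mostly with a low value. They report only what shows in the picture. A call takes as long as a camera call.
- spotter.masks_of(camera, target): "region" (420x560 bool, what is visible of it) and "extent" ([left, top, right, bottom] in pixels, round what is visible of it).
The state is a dict: "time_s": time; "qpos": joint angles; "qvel": joint speeds; "effort": joint torques, N m; "ee_pos": TCP position; "ee_rot": TCP orientation; "force": force on the tool from outside, world axes, zero at the start; "torque": the same for the moment, N m; "gripper_width": finger opening in mm.
Only numpy, scipy, OpenCV 4.12 (cv2) and the standard library are available. Lean on these libraries where they do the work, as an engineer would, in place of code of your own. Each camera call takes 0.05 s, during which the arm holds its last target.

## Working session

There is one attempt and no reset: what is moved stays moved. The work goes in short steps, Python scripts to look and compute and a tool call to move; the robot and the scene stay as the last step left them, time stands still between calls to the robot, and variables do not carry over. Pictures are saved under pics/ and viewed, and the job is handed in when it is done.

Besides the shell and the picture viewer there is one more tool, called after "Call:" as name(argument=value, ...), one argument or row to a line, values as JSON. apply_moves: Moves the arm, as the interface text tells. Its arguments: {"type":"object","properties":{"plan":{"type":"array"},"squeeze":{"type":"number"}},"required":["plan"]}

```bash
ls; mkdir -p pics
python3 - <<'E'
from workcell import env,cams,spotter
import cv2
print(env.state()); print(env.grip_depth)
for n in ["scene","side","wrist"]:
    im=cams.grab_frame(n); cv2.imwrite(f"pics/{n}0.png",im[:,:,::-1]); c=cams.calibration(n); print(n,c)
E
```

```text
pics
{'time_s': 0.0, 'qpos': array([ 7.23663321e+01,  1.83519701e+01,  8.97070641e+01,  1.62993738e-03,
        7.20446759e+01, -1.14866422e+00]), 'qvel': array([ 0.07058869, -0.02688126,  0.10677292, -0.02683952,  0.12445024,
       -0.08502419]), 'effort': array([ 1.03785402e-03, -4.12469387e+01, -2.31972975e+01,  7.29456497e-02,
        4.57086833e-02, -1.17394843e-04]), 'ee_pos': array([163.02508383, 550.86689511, 213.11253866]), 'ee_rot': array([-1.79896342e+02, -3.62836649e-03,  1.63514489e+02]), 'force': array([-0.6383527 ,  0.66439392, -0.28242013]), 'torque': array([-0.01236782, -0.02089096, -0.01870174]), 'gripper_width': 91.344371269212}
18.8
scene {'camera_matrix': array([[444.73272305,   0.        , 277.08488473],
       [  0.        , 444.73272305, 214.45264492],
       [  0.        ,   0.        ,   1.        ]]), 'k1': -0.10702423027470821, 'rvec': array([ 1.27437621,  2.32270473, -0.88614028]), 'tvec': array([ 196.91133797, -283.52925306, 1484.09317255])}
side {'camera_matrix': array([[530.29589109,   0.        , 280.91955823],
       [  0.        , 530.29589109, 211.54685086],
       [  0.        ,   0.        ,   1.        ]]), 'k1': 0.04951076674496213, 'rvec': array([ 0.16912644, -2.84733551,  1.15385396]), 'tvec': array([ 477.84300446,   56.31027718, 1226.99378814])}
wrist {'camera_matrix': array([[328.28692652,   0.        , 273.13678285],
       [  0.        , 328.28692652, 214.14388717],
       [  0.        ,   0.        ,   1.        ]]), 'k1': 0.0043652235533762854, 'rvec': array([-2.33891835, -1.74581249, -0.23176139]), 'tvec': array([-574.25564282,  -27.97084527,  390.49164338])}
```

View pics/scene0.png

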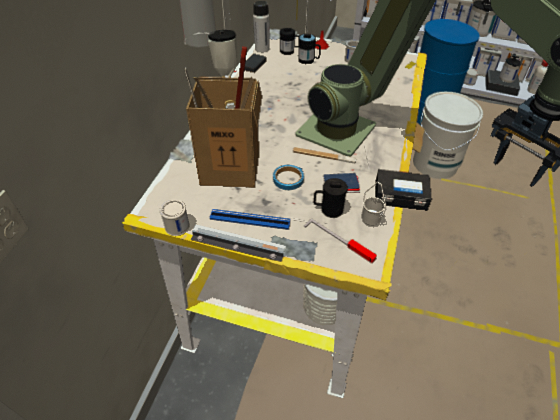

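View pics/side0.png

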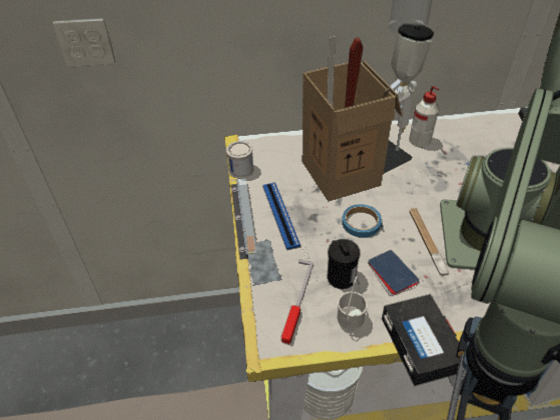

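View pics/wrist0.png

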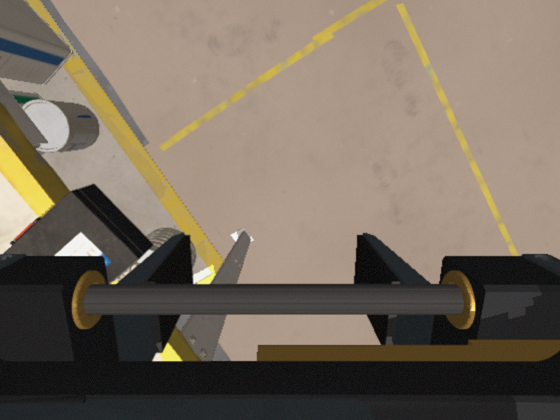

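```bash
cat > h.py <<'E'
from workcell import env,cams,spotter
import cv2,numpy as np
from scipy.optimize import minimize
def cal(n):
    c=cams.calibration(n); return c['camera_matrix'],np.array([c['k1'],0,0,0,0.]),np.array(c['rvec']),np.array(c['tvec'])
def proj(P,C):
    K,d,r,t=C; return cv2.projectPoints(np.asarray(P,float).reshape(-1,1,3),r,t,K,d)[0].reshape(-1,2)
def back(px,z,C):
    K,d,r,t=C; R=cv2.Rodrigues(r)[0]
    n=cv2.undistortPoints(np.asarray(px,float).reshape(-1,1,2),K,d).reshape(-1,2)
    D=np.c_[n,np.ones(len(n))]@R; o=-R.T@t
    return o+D*((z-o[2])/D[:,2])[:,None]
def T(x,y,yaw,P):
    a=np.radians(yaw);c,s=np.cos(a),np.sin(a);P=np.asarray(P,float)
    return np.c_[x+c*P[:,0]-s*P[:,1],y+s*P[:,0]+c*P[:,1],P[:,2]]
def box(x0,x1,y0,y1,z0,z1): return np.array([[a,b,c] for a in(x0,x1) for b in(y0,y1) for c in(z0,z1)],float)
MODELS={'strip':[box(-17,17,-110,110,0,10)],
 'pick':[box(-10,10,-40,40,0,22),box(-3.5,3.5,-168.5,-40,0,7),box(-3.5,30,-168.5,-161.5,0,7)],
 'rail':[box(0,5,-125,125,0,20),box(0,20,-125,125,0,4),box(-20,0,-125,125,16,20)],
 'packer':[box(-8,8,-20,20,0,10)]}
def sil(parts,x,y,yaw,C,s=4,roi=None):
    m=np.zeros((420*s,560*s),np.uint8)
    for p in parts:
        q=proj(T(x,y,yaw,p),C); h=cv2.convexHull(((q+.5)*s*16-8).round().astype(np.int32))
        cv2.fillConvexPoly(m,h,1,shift=4)
    return cv2.resize(m.astype(np.float32),(560,420),interpolation=cv2.INTER_AREA)
def fit(name,masks,x0):
    def cost(v):
        return sum(1-np.minimum(sil(MODELS[name],*v,C),M).sum()/np.maximum(sil(MODELS[name],*v,C),M).sum() for M,C in masks)
    sim=np.array([x0]*4,float); sim[1,0]+=8;sim[2,1]+=8;sim[3,2]+=4
    r=minimize(cost,x0,method='Nelder-Mead',options=dict(initial_simplex=sim,xatol=.05,fatol=1e-4,maxfev=160))
    return r.x,r.fun
E
cat > m.py <<'E'
from h import *
import pickle
S={}
for n in ["scene","side"]:
    im=cams.grab_frame(n); 
    for t in ['rail','strip','pick','packer','stick_box','tin','cup','pot']:
        r=spotter.masks_of(n,t)
        if r: S[n,t]=[(q['confidence'],q['extent'],q['region']) for q in r]; print(n,t,[(round(q['confidence'],2),list(q['extent'])) for q in r[:3]])
        else: print(n,t,None)
    ov=im.copy()
pickle.dump(S,open('S.pkl','wb')); print(env.state()['time_s'])
E
python3 m.py
python3 - <<'E'
import cv2
a=cv2.imread('pics/scene0.png')[190:270,150:390];cv2.imwrite('pics/scz.png',cv2.resize(a,None,fx=3.3,fy=3.3,interpolation=2))
a=cv2.imread('pics/side0.png')[130:350,215:385];cv2.imwrite('pics/siz.png',cv2.resize(a,None,fx=2.7,fy=2.7,interpolation=2))
E
```

```text
scene rail [(0.68, [192.5, 224.3, 286.5, 261.5])]
scene strip [(0.95, [212.3, 210.7, 292.1, 228.9])]
scene pick [(0.63, [305.5, 219.4, 375.1, 263.9])]
scene packer None
scene stick_box None
scene tin [(0.61, [158.1, 201.1, 193.3, 231.9])]
scene cup [(0.95, [361.3, 179.8, 387.1, 226.8])]
scene pot [(0.77, [314.6, 181.2, 346.4, 217.2])]
side rail [(0.8, [232.1, 182.7, 255.6, 255.2]), (0.37, [264.2, 184.2, 298.1, 248.1])]
side strip [(0.87, [264.7, 181.1, 299.0, 250.0])]
side pick [(0.84, [281.2, 258.7, 312.0, 341.2])]
side packer None
side stick_box None
side tin [(0.81, [227.8, 140.1, 251.2, 180.2]), (0.49, [263.4, 181.1, 300.0, 247.1])]
side cup [(0.9, [339.0, 292.4, 366.7, 327.8])]
side pot [(0.77, [327.3, 240.3, 360.6, 291.7]), (0.41, [227.5, 138.4, 252.4, 182.9])]
1.05
```

View pics/scz.png

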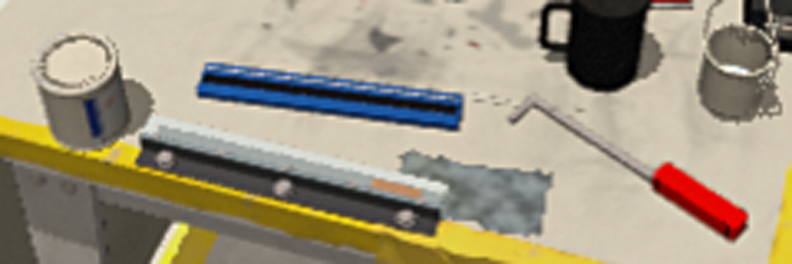

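View pics/siz.png

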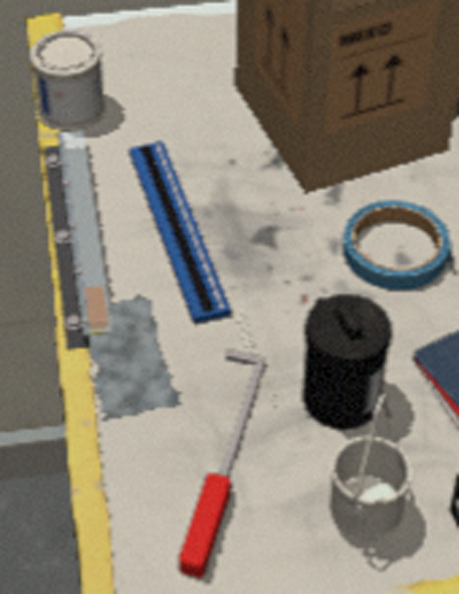

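```bash
cat > fitall.py <<'E'
from h import *
import pickle
S=pickle.load(open('S.pkl','rb'))
C={n:cal(n) for n in('scene','side')}
guess={}
for t,z in [('strip',5),('pick',6),('rail',15)]:
    A=[]
    for n in C:
        M=S[n,t][0][2]; ys,xs=np.nonzero(M); P=back(np.c_[xs,ys],z,C[n])[:,:2]
        c,(w,h),a=cv2.minAreaRect(P.astype(np.float32)); A.append(P.mean(0)); print(t,n,np.round(P.mean(0)),round(w),round(h),round(a), 'bbox',P.min(0).round(),P.max(0).round())
for t in ['tin','cup','pot']:
    for n in C:
        M=S[n,t][0][2]; ys,xs=np.nonzero(M); i=ys>=ys.max()-1
        print(t,n,back([[xs[i].mean(),ys.max()]],0,C[n])[0].round())
E
python3 fitall.py
```

```text
strip scene [485. -17.] 40 219 23 bbox [ 429. -118.] [541.  91.]
strip side [484.  -8.] 36 227 23 bbox [ 430. -124.] [542.  95.]
pick scene [417. 251.] 206 33 86 bbox [395. 123.] [439. 329.]
pick side [421. 251.] 210 32 85 bbox [397. 121.] [442. 331.]
rail scene [575.  12.] 59 254 15 bbox [ 518. -119.] [631. 135.]
rail side [572.  18.] 43 265 16 bbox [ 523. -121.] [624. 140.]
tin scene [ 637. -154.    0.]
tin side [ 606. -136.    0.]
cup scene [322. 275.   0.]
cup side [304. 281.   0.]
pot scene [353. 172.   0.]
pot side [327. 185.   0.]
```

```bash
cat > fit2.py <<'E'
from h import *
import pickle
S=pickle.load(open('S.pkl','rb'))
C={n:cal(n) for n in('scene','side')}
G={'strip':(485,-13,0),'pick':(417,270,0),'rail':(572,12,0)}
res={}
for t in G:
    M=S['side',t][0][2]; ys,xs=np.nonzero(M); P=back(np.c_[xs,ys],8,C['side'])[:,:2]; P-=P.mean(0)
    u,s,v=np.linalg.svd(P,full_matrices=False); d=v[0]*np.sign(v[0][1]); yaw=np.degrees(np.arctan2(-d[0],d[1]))
    both=[(S[n,t][0][2].astype(np.float32),C[n]) for n in C]
    for nm,mm in (('both',both),('scene',both[:1]),('side',both[1:])):
        r=fit(t,mm,(G[t][0],G[t][1],yaw)); print(t,nm,round(yaw,1),r[0].round(2),round(r[1],3))
        if nm=='both':res[t]=r[0]
pickle.dump(res,open('res.pkl','wb'))
for n in C:
    im=cv2.imread(f'pics/{n}0.png'); im=cv2.resize(im,None,fx=4,fy=4,interpolation=2)
    for t in res:
        for p in MODELS[t]:
            q=proj(T(*res[t],p),C[n]); h=cv2.convexHull(((q+.5)*4-.5).round().astype(np.int32)); cv2.polylines(im,[h],True,(0,255,0),1)
    r=(slice(780,1080),slice(740,1540)) if n=='scene' else (slice(700,1300),slice(900,1300))
    if n=='side': r=(slice(700,1400),slice(880,1300))
    o=im[r]; o=o if n=='scene' else cv2.resize(o,None,fx=.85,fy=.85); cv2.imwrite(f'pics/{n}_ov.png',o)
E
python3 fit2.py
```

```text
strip both 22.7 [485.88 -14.16  22.64] 0.249
strip scene 22.7 [483.57 -13.79  23.35] 0.176
strip side 22.7 [486.7  -14.97  22.74] 0.065
pick both -7.6 [426.13 291.53  -9.78] 0.454
pick scene -7.6 [425.46 293.21 -10.23] 0.299
pick side -7.6 [425.86 291.49  -9.45] 0.137
rail both 15.3 [574.07   7.88  15.75] 0.133
rail scene 15.3 [572.49   7.64  15.43] 0.057
rail side 15.3 [574.86   7.38  16.06] 0.051
```

View pics/scene_ov.png

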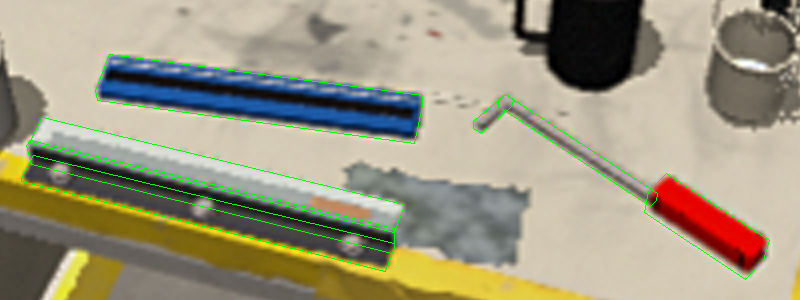

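View pics/side_ov.png

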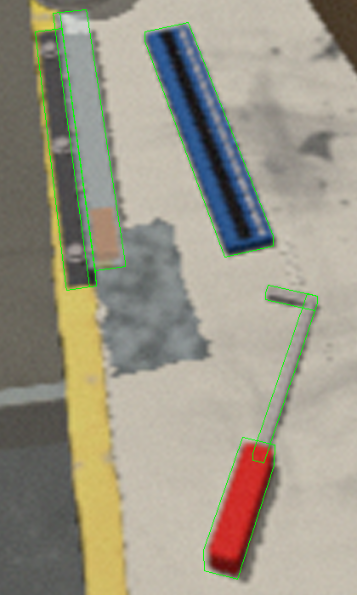

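```bash
cat > f3.py <<'E'
from h import *
import pickle
S=pickle.load(open('S.pkl','rb')); res=pickle.load(open('res.pkl','rb'))
C={n:cal(n) for n in('scene','side')}
def cyl(r,h):
    a=np.linspace(0,2*np.pi,24,endpoint=False); return np.vstack([np.c_[r*np.cos(a),r*np.sin(a),0*a],np.c_[r*np.cos(a),r*np.sin(a),0*a+h]])
MODELS['tin']=[cyl(33.5,73)];MODELS['cup']=[cyl(28.5,63)];MODELS['pot']=[cyl(31,106)]
for t,g in (('tin',(610,-145)),('cup',(310,278)),('pot',(335,180))):
    for nm in (('scene','side'),('side',)):
        mm=[(S[n,t][0][2].astype(np.float32),C[n]) for n in nm]
        f=lambda v:sum(1-np.minimum(sil(MODELS[t],*v,0,c),M).sum()/np.maximum(sil(MODELS[t],*v,0,c),M).sum() for M,c in mm)
        r=minimize(f,g,method='Nelder-Mead',options=dict(initial_simplex=np.array([g,(g[0]+15,g[1]),(g[0],g[1]+15)]),xatol=.2,fatol=1e-4)); print(t,nm,r.x.round(1),round(r.fun,3))
rx,ry,ra=res['rail']
def inrail(P):
    a=np.radians(ra);d=np.asarray(P)[:,:2]-[rx,ry]; return np.c_[d@[np.cos(a),np.sin(a)],d@[-np.sin(a),np.cos(a)]]
# orange pixels
for n in C:
    im=cv2.imread(f'pics/{n}0.png'); m=sil([box(-20,0,-125,125,16,20)],rx,ry,ra,C[n])>.5
    hsv=cv2.cvtColor(im,cv2.COLOR_BGR2HSV); o=m&(hsv[...,0]>5)&(hsv[...,0]<16)&(hsv[...,1]>75)
    ys,xs=np.nonzero(o); P=inrail(back(np.c_[xs,ys],10,C[n])); print(n,len(xs),xs.min(),xs.max(),ys.min(),ys.max(),'x',np.percentile(P[:,0],[3,50,97]).round(1),'y',np.percentile(P[:,1],[2,50,98]).round(1))
print('strip in rail',inrail([res['strip'][:2]]),'pick tip',T(*res['pick'],[[30,-165,0]]),inrail(T(*res['pick'],[[30,-165,0]])))
print('boxcorner side',back([[335,196],[382,184]],0,C['side']).round(), 'scene',back([[201,184],[255,186]],0,C['scene']).round())
print('table edge',back([[388,290]],0,C['scene']).round(),back([[250,372]],0,C['side']).round())
E
python3 f3.py
```

```text
tin ('scene', 'side') [ 610.8 -167.3] 0.111
tin ('side',) [ 610.9 -165.7] 0.047
cup ('scene', 'side') [305.3 264.1] 0.417
cup ('side',) [306.3 256.1] 0.172
pot ('scene', 'side') [331.2 158.1] 0.31
pot ('side',) [330.8 163. ] 0.113
scene 42 263 277 244 249 x [-16.9 -12.9  -8.7] y [ 67.   85.9 103.3]
side 77 247 253 236 250 x [-15.8 -10.1  -4. ] y [ 68.4  88.6 109.2]
strip in rail [[-90.85999907   2.72652389]] pick tip [[427.65727873 123.83410228   0.        ]] [[-109.43469586  151.34407058]]
boxcorner side [[ 357.  -95.    0.]
 [ 241. -151.    0.]] scene [[ 446. -216.    0.]
 [ 368.  -76.    0.]]
table edge [[490. 396.  -0.]] [[490. 398.   0.]]
```

```bash
cat >> h.py <<'E'
def Rt(st):
    r=np.radians(st['ee_rot']);from scipy.spatial.transform import Rotation as Ro
    return Ro.from_euler('xyz',r).as_matrix()
def delta(tx,ty,tz,jawang):
    """jawang: wanted world angle (deg) of tool y axis"""
    st=env.state();R=Rt(st);d=R.T@(np.array([tx,ty,tz])-st['ee_pos'])
    cur=np.degrees(np.arctan2(R[1,1],R[0,1])); w=(jawang-cur+90)%180-90
    print('pos',st['ee_pos'].round(1),'rot',st['ee_rot'].round(1),'F',st['force'].round(1),'w',round(st['gripper_width'],1),'t',st['time_s'],'jaw',round(cur,1)); print('DELTA',d.round(1),'spin',round(-np.radians(w),3))
def rail2w(x,y,r): 
    a=np.radians(r[2]);return r[0]+np.cos(a)*x-np.sin(a)*y, r[1]+np.sin(a)*x+np.cos(a)*y
E
python3 -c "
from h import *
delta(429,309,190,-9.8)"
```

```text
pos [163.2 551.4 214. ] rot [180.    0.  163.5] F [-0.3  0.3 -0.2] w 91.4 t 1.05 jaw 73.5
DELTA [-323.6 -157.    24. ] spin 1.454
```

Call:
apply_moves(
  plan=[
    {"jaw": 0,"delta_pos": [-40,-20,0],"spin": 0.18},
    {"jaw": 0,"delta_pos": [-85,-40,5],"spin": 0.36},
    {"jaw": 0,"delta_pos": [-135,-65,10],"spin": 0.54},
    {"jaw": 0,"delta_pos": [-180,-87,15],"spin": 0.73},
    {"jaw": 0,"delta_pos": [-225,-110,20],"spin": 0.91},
    {"jaw": 0,"delta_pos": [-270,-130,24],"spin": 1.09},
    {"jaw": 0,"delta_pos": [-310,-150,24],"spin": 1.27},
    {"jaw": 0,"delta_pos": [-324,-157,24],"spin": 1.454},
  ],
  squeeze=40,
)

```text
time_s: 2.05
ee_pos: [431.0, 307.1, 189.9]
ee_rot: [180.0, 0.0, 79.7]
force: [0.1, 0.9, 0.3]
gripper_width: 91.3
```

```bash
cat > w.py <<'E'
from h import *
import sys,pickle
res=pickle.load(open('res.pkl','rb'))
n=sys.argv[1]; cam=sys.argv[2] if len(sys.argv)>2 else 'wrist'
C=cal(cam); im=cams.grab_frame(cam); o=im[:,:,::-1].copy(); cv2.imwrite(f'pics/{n}_raw.png',o)
for t in res:
    for p in MODELS[t]:
        q=proj(T(*res[t],p),C)
        if abs(q).max()>3000: continue
        cv2.polylines(o,[cv2.convexHull(q.round().astype(np.int32))],True,(0,255,0),1)
cv2.imwrite(f'pics/{n}.png',o)
delta(429,309,4,-9.8)
E
python3 w.py w1
```

```text
pos [431.8 306.7 190. ] rot [179.9   0.   79.5] F [ 1.6 -1.   0.7] w 91.3 t 2.1 jaw -10.5
DELTA [  1.9  -3.4 186. ] spin -0.013
```

View pics/w1.png

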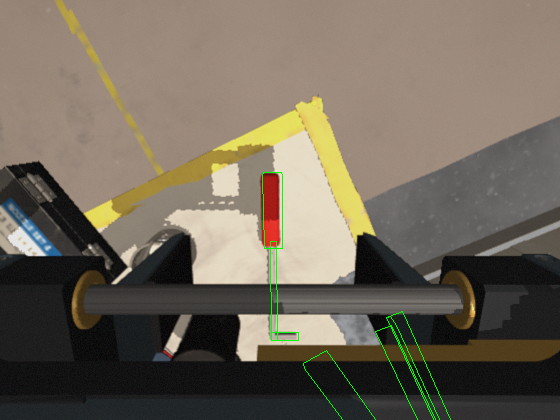

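Call:
apply_moves(
  plan=[
    {"jaw": 0.2,"delta_pos": [2,-3,40],"spin": -0.013},
    {"jaw": 0.2,"delta_pos": [2,-3,80],"spin": -0.013},
    {"jaw": 0.2,"delta_pos": [2,-3,120],"spin": -0.013},
    {"jaw": 0.2,"delta_pos": [2,-3,150],"spin": -0.013},
    {"jaw": 0.2,"delta_pos": [2,-3,170],"spin": -0.013},
    {"jaw": 0.2,"delta_pos": [2,-3,180],"spin": -0.013},
    {"jaw": 0.2,"delta_pos": [2,-3,186],"spin": -0.013},
    {"jaw": 0.2,"delta_pos": [2,-3,186],"spin": -0.013},
  ],
)

```text
time_s: 3.1
ee_pos: [429.6, 309.3, 4.2]
ee_rot: [179.9, 0.0, 80.3]
force: [0.3, 0.4, 0.1]
gripper_width: 72.8
```

```bash
python3 w.py s1 side; python3 -c "
import cv2
a=cv2.imread('pics/s1_raw.png')[200:400,220:480];cv2.imwrite('pics/s1z.png',cv2.resize(a,None,fx=3,fy=3))"
```

```text
pos [429.8 309.3   4.5] rot [179.9  -0.   80.2] F [ 0.4 -0.1  0.5] w 72.8 t 3.15 jaw -9.8
DELTA [-0.5 -0.7  0.5] spin 0.001
```

View pics/s1z.png

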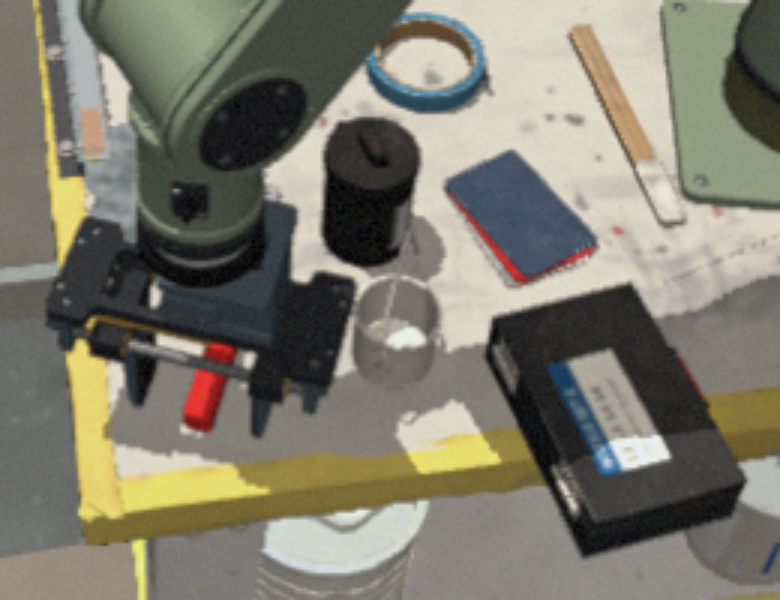

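Fingers straddle the red handle and the cup is untouched. Closing, then lifting a little.

Call:
apply_moves(
  plan=[
    {"jaw": 0.9,"delta_pos": [0,0,0],"spin": 0},
    {"jaw": 0.9,"delta_pos": [0,0,0],"spin": 0},
    {"jaw": 0.9,"delta_pos": [0,0,0],"spin": 0},
    {"jaw": 0.9,"delta_pos": [0,0,0],"spin": 0},
    {"jaw": 0.9,"delta_pos": [0,0,0],"spin": 0},
    {"jaw": 0.9,"delta_pos": [0,0,-6],"spin": 0},
    {"jaw": 0.9,"delta_pos": [0,0,-12],"spin": 0},
    {"jaw": 0.9,"delta_pos": [0,0,-12],"spin": 0},
  ],
)

```text
time_s: 4.15
ee_pos: [430.2, 309.7, 17.2]
ee_rot: [179.8, -0.1, 80.2]
force: [0.7, -0.1, -0.3]
gripper_width: 19.6
```

Run:
```python
from h import *
import pickle
res=pickle.load(open('res.pkl','rb'))
C=cal('side'); im=cams.grab_frame('side'); cv2.imwrite('pics/s2.png',cv2.resize(im[200:400,220:480,::-1],None,fx=3,fy=3))
print(env.state()['ee_pos'],env.state()['gripper_width'])
# pick tip positions in rail
for x,y in [(-80,45),(-33,45)]:
    w=rail2w(x,y,res['rail']); print('tip target',w)
```

```text
[429.94720423 309.5063453   16.85714802] 20.021754061204998
tip target (np.float64(484.855824678046), np.float64(29.474211385171436))
tip target (np.float64(530.0908305219568), np.float64(42.23329623877085))
```

View pics/s2.png

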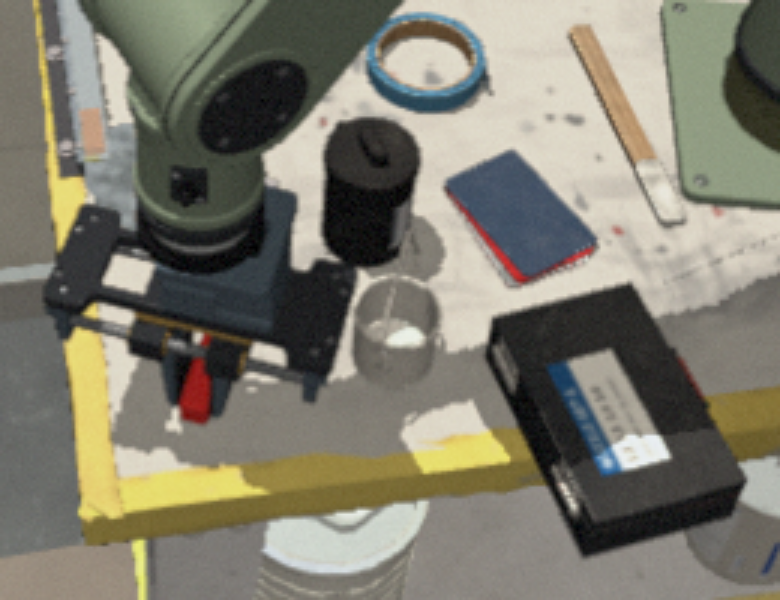

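Run:
```python
from h import *
import pickle
r=pickle.load(open('res.pkl','rb'))['rail']
w=rail2w(-57,228,r);print(w);delta(*w,45,r[2])
```

```text
(np.float64(457.3131141716898), np.float64(211.8458075781177))
pos [429.9 309.5  16.9] rot [179.8  -0.   80.3] F [ 1.   0.5 -0.7] w 20.0 t 4.2 jaw -9.7
DELTA [-91.6  43.6 -28.1] spin -0.445
```

Call:
apply_moves(
  plan=[
    {"jaw": 0.9,"delta_pos": [0,10,-28],"spin": 0},
    {"jaw": 0.9,"delta_pos": [-15,25,-28],"spin": -0.07},
    {"jaw": 0.9,"delta_pos": [-30,40,-28],"spin": -0.15},
    {"jaw": 0.9,"delta_pos": [-45,44,-28],"spin": -0.22},
    {"jaw": 0.9,"delta_pos": [-60,44,-28],"spin": -0.3},
    {"jaw": 0.9,"delta_pos": [-75,44,-28],"spin": -0.37},
    {"jaw": 0.9,"delta_pos": [-91,44,-28],"spin": -0.445},
    {"jaw": 0.9,"delta_pos": [-91,44,-28],"spin": -0.445},
  ],
)

```text
time_s: 5.2
ee_pos: [457.3, 211.6, 44.7]
ee_rot: [179.9, 0.0, 105.6]
force: [0.7, 0.7, -1.3]
gripper_width: 19.8
```

```bash
cat > v.py <<'E'
from h import *
import sys,pickle
res=pickle.load(open('res.pkl','rb'));r=res['rail']
st=env.state();R=Rt(st);ang=np.degrees(np.arctan2(R[1,1],R[0,1]))
GY=18.;GZ=4.4
p=st['ee_pos']; a=np.radians(ang)
px,py=p[0]+np.sin(a)*GY,p[1]-np.cos(a)*GY; pz=p[2]-GZ
tip=T(px,py,ang,[[30,-165,0]])[0,:2]; b=np.radians(r[2]); d=tip-r[:2]
print('TCP',p.round(1),'ang',ang.round(2),'tip rail',(d@[np.cos(b),np.sin(b)]).round(1),(d@[-np.sin(b),np.cos(b)]).round(1),'underside',round(pz,1),'F',st['force'].round(1),'w',st['gripper_width'].round(1),'t',st['time_s'])
n=sys.argv[1]
for cam,(y0,y1,x0,x1) in {'scene':(195,275,180,360),'side':(170,300,215,365)}.items():
    C=cal(cam); im=cams.grab_frame(cam)[:,:,::-1]; f=4
    o=cv2.resize(im,None,fx=f,fy=f,interpolation=2); o2=o.copy()
    L=[(T(*res['rail'],q),(0,255,0)) for q in MODELS['rail']]+[(T(px,py,ang,q)+[0,0,pz],(255,0,255)) for q in MODELS['pick']]
    for P,c in L:
        cv2.polylines(o2,[cv2.convexHull(((proj(P,C)+.5)*f-.5).round().astype(np.int32))],True,c,1)
    o=o[y0*f:y1*f,x0*f:x1*f];o2=o2[y0*f:y1*f,x0*f:x1*f]
    s=np.vstack([o,o2]) if cam=='scene' else np.hstack([o,o2])
    k=min(800/s.shape[1],600/s.shape[0],1); cv2.imwrite(f'pics/{n}_{cam}.png',cv2.resize(s,None,fx=k,fy=k,interpolation=cv2.INTER_AREA))
E
python3 v.py a1
```

```text
Traceback (most recent call last):
  File "v.py", line 9, in <module>
    print('TCP',p.round(1),'ang',ang.round(2),'tip rail',(d@[np.cos(b),np.sin(b)]).round(1),(d@[-np.sin(b),np.cos(b)]).round(1),'underside',round(pz,1),'F',st['force'].round(1),'w',st['gripper_width'].round(1),'t',st['time_s'])
                                                                                                                                                                                     ^^^^^^^^^^^^^^^^^^^^^^^^^
AttributeError: 'float' object has no attribute 'round'
```

```bash
sed -i "s/st\['gripper_width'\].round(1)/round(st['gripper_width'],1)/" v.py; python3 v.py a1
```

```text
TCP [457.3 211.6  44.7] ang 15.61 tip rail -27.5 44.7 underside 40.3 F [ 0.7  0.7 -1.3] w 19.8 t 5.2
```

View pics/a1_scene.png

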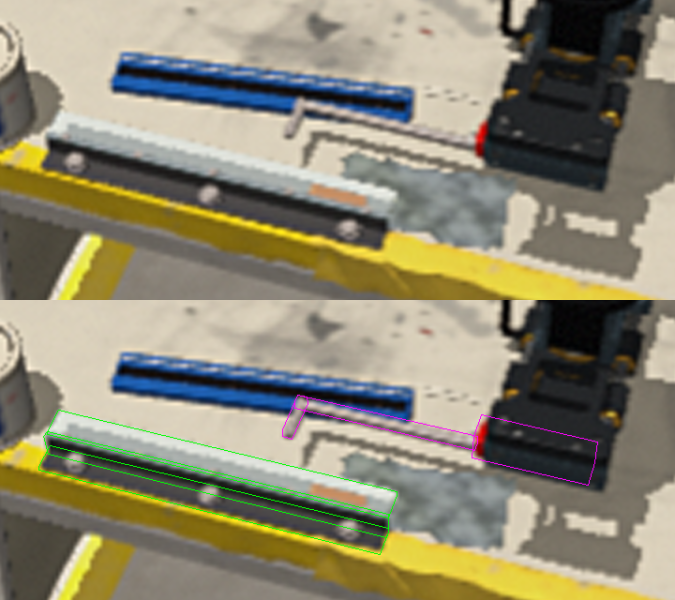

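View pics/a1_side.png

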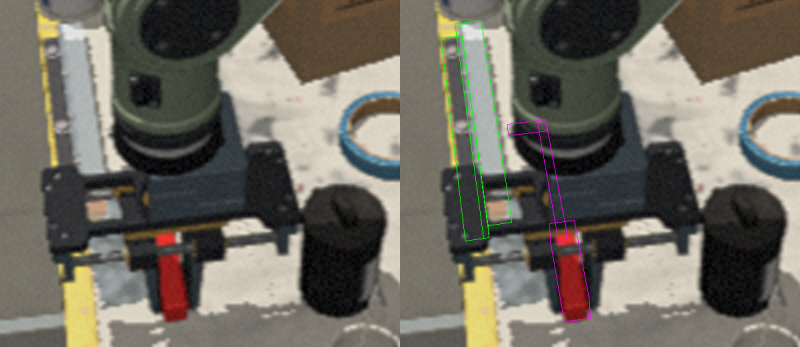

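Call:
apply_moves(
  plan=[
    {"jaw": 0.9,"delta_pos": [0,0,10],"spin": 0},
    {"jaw": 0.9,"delta_pos": [0,0,20],"spin": 0},
    {"jaw": 0.9,"delta_pos": [0,0,28],"spin": 0},
    {"jaw": 0.9,"delta_pos": [0,0,33],"spin": 0},
    {"jaw": 0.9,"delta_pos": [0,0,36],"spin": 0},
    {"jaw": 0.9,"delta_pos": [0,0,37],"spin": 0},
    {"jaw": 0.9,"delta_pos": [0,0,37],"spin": 0},
    {"jaw": 0.9,"delta_pos": [0,0,37],"spin": 0},
  ],
)

```text
time_s: 6.3
ee_pos: [458.4, 212.8, 8.2]
ee_rot: [179.8, 0.0, 105.7]
force: [-0.1, -1.1, -1.0]
gripper_width: 20.0
```

```bash
python3 v.py a2
```

```text
TCP [458.4 212.8   8.2] ang 15.65 tip rail -26.1 45.5 underside 3.8 F [-0.1 -1.1 -1. ] w 20.0 t 6.3
```

View pics/a2_scene.png

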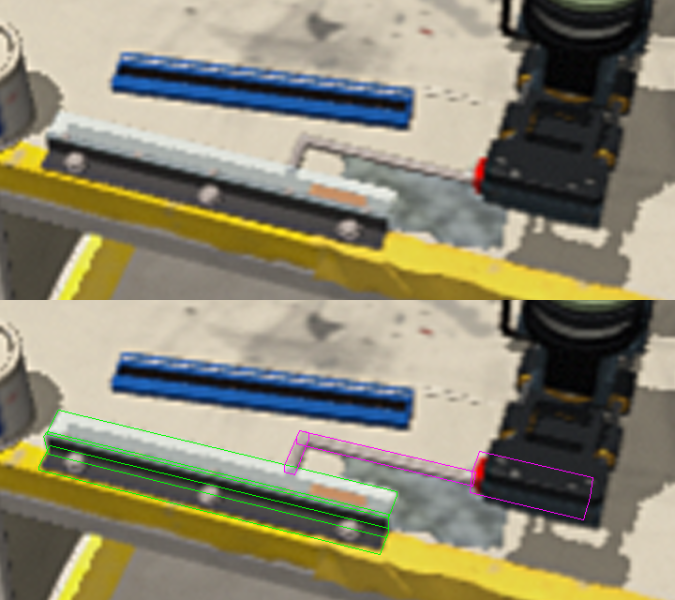

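Call:
apply_moves(
  plan=[
    {"jaw": 0.9,"delta_pos": [-3,0,1],"spin": 0},
    {"jaw": 0.9,"delta_pos": [-5,3,1],"spin": 0},
    {"jaw": 0.9,"delta_pos": [-5,7,1],"spin": 0},
    {"jaw": 0.9,"delta_pos": [-5,11,1],"spin": 0},
    {"jaw": 0.9,"delta_pos": [-5,15,1],"spin": 0},
    {"jaw": 0.9,"delta_pos": [-5,19,1],"spin": 0},
    {"jaw": 0.9,"delta_pos": [-5,22,1],"spin": 0},
    {"jaw": 0.9,"delta_pos": [-5,22,1],"spin": 0},
  ],
)

```text
time_s: 7.4
ee_pos: [481.5, 214.1, 7.3]
ee_rot: [179.7, 0.0, 105.7]
force: [-0.9, -0.6, 1.7]
gripper_width: 19.8
```

```bash
python3 v.py a3
```

```text
TCP [481.5 214.1   7.3] ang 15.66 tip rail -3.3 40.6 underside 2.9 F [-0.9 -0.6  1.7] w 19.8 t 7.4
```

View pics/a3_scene.png

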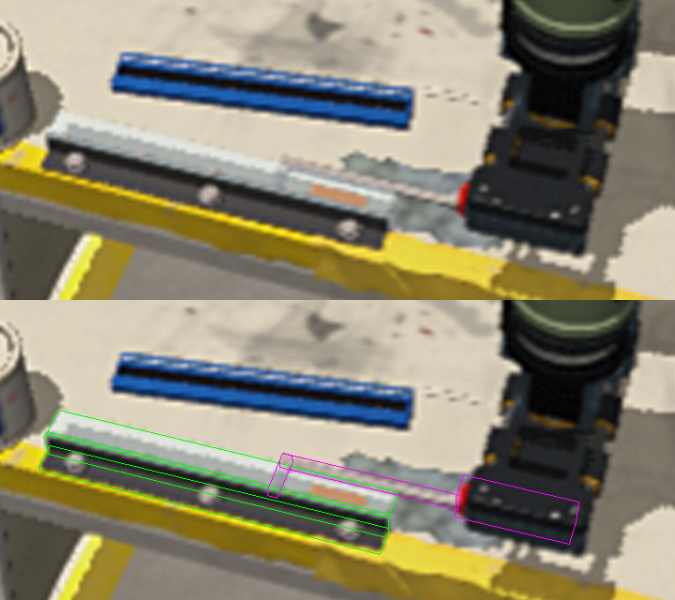

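Call:
apply_moves(
  plan=[
    {"jaw": 0.9,"delta_pos": [5,0,0],"spin": 0},
    {"jaw": 0.9,"delta_pos": [12,0,0],"spin": 0},
    {"jaw": 0.9,"delta_pos": [19,0,0],"spin": 0},
    {"jaw": 0.9,"delta_pos": [26,0,0],"spin": 0},
    {"jaw": 0.9,"delta_pos": [33,0,0],"spin": 0},
    {"jaw": 0.9,"delta_pos": [40,0,0],"spin": 0},
    {"jaw": 0.9,"delta_pos": [47,0,0],"spin": 0},
    {"jaw": 0.9,"delta_pos": [50,0,0],"spin": 0},
  ],
)

```text
time_s: 8.5
ee_pos: [467.9, 262.7, 7.3]
ee_rot: [179.7, 0.0, 105.7]
force: [-0.1, -1.5, 2.0]
gripper_width: 19.6
```

```bash
python3 v.py a4
```

```text
TCP [467.9 262.7   7.3] ang 15.69 tip rail -3.2 91.0 underside 2.9 F [-0.1 -1.5  2. ] w 19.6 t 8.5
```

View pics/a4_scene.png

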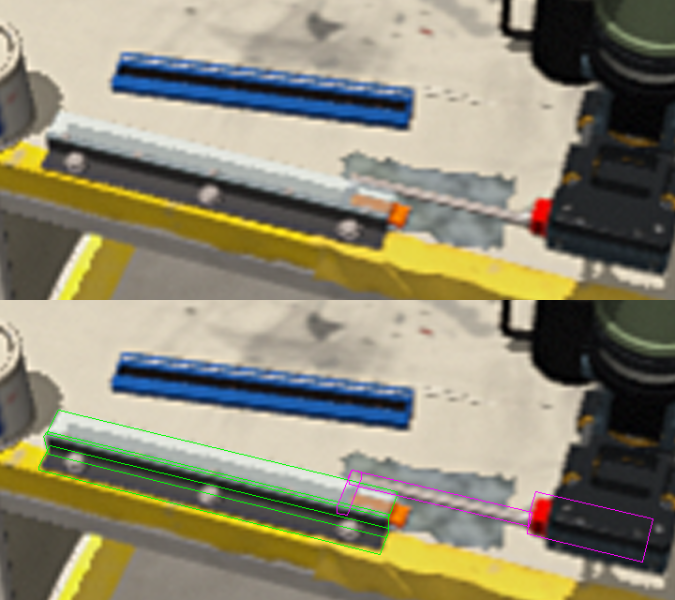

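Call:
apply_moves(
  plan=[
    {"jaw": 0.9,"delta_pos": [5,0,0],"spin": 0},
    {"jaw": 0.9,"delta_pos": [12,0,0],"spin": 0},
    {"jaw": 0.9,"delta_pos": [19,0,0],"spin": 0},
    {"jaw": 0.9,"delta_pos": [27,0,0],"spin": 0},
    {"jaw": 0.9,"delta_pos": [35,0,0],"spin": 0},
    {"jaw": 0.9,"delta_pos": [43,0,0],"spin": 0},
    {"jaw": 0.9,"delta_pos": [50,0,0],"spin": 0},
    {"jaw": 0.9,"delta_pos": [55,0,0],"spin": 0},
  ],
)

```text
time_s: 9.6
ee_pos: [452.8, 316.3, 7.3]
ee_rot: [179.7, -0.0, 105.7]
force: [0.5, -1.2, 1.4]
gripper_width: 19.7
```

```bash
python3 v.py a5
```

```text
TCP [452.8 316.3   7.3] ang 15.68 tip rail -3.2 146.7 underside 2.9 F [ 0.5 -1.2  1.4] w 19.7 t 9.6
```

View pics/a5_scene.png

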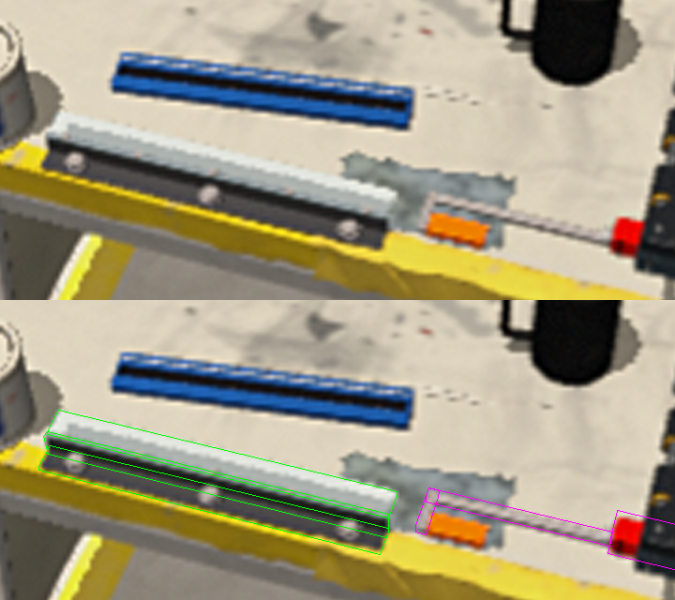

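View pics/a5_side.png

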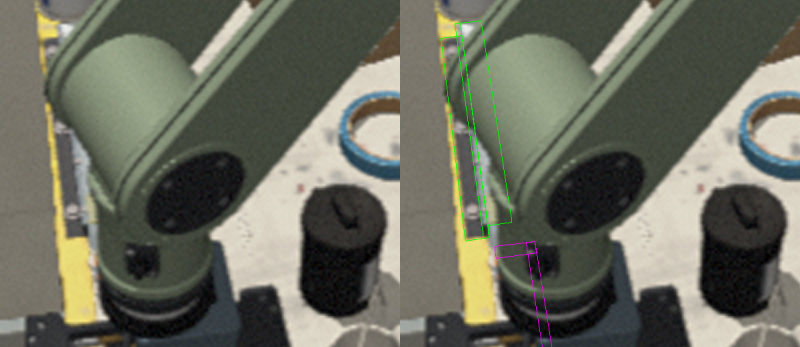

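Call:
apply_moves(
  plan=[
    {"jaw": 0.9,"delta_pos": [-3,0,0],"spin": 0},
    {"jaw": 0.9,"delta_pos": [-3,-7,0],"spin": 0},
    {"jaw": 0.9,"delta_pos": [-3,-14,0],"spin": 0},
    {"jaw": 0.9,"delta_pos": [-3,-21,0],"spin": 0},
    {"jaw": 0.9,"delta_pos": [-3,-26,0],"spin": 0},
    {"jaw": 0.9,"delta_pos": [0,-26,1],"spin": 0},
    {"jaw": 0.9,"delta_pos": [3,-26,2],"spin": 0},
    {"jaw": 0.9,"delta_pos": [3,-26,2.7],"spin": 0},
  ],
)

```text
time_s: 10.7
ee_pos: [427.6, 311.0, 7.2]
ee_rot: [179.6, 0.1, 105.8]
force: [-1.0, -10.8, 27.6]
gripper_width: 20.0
```

```bash
python3 v.py a6
```

```text
TCP [427.6 311.    7.2] ang 15.76 tip rail -28.7 148.5 underside 2.8 F [ -1.  -10.8  27.6] w 20.0 t 10.7
```

View pics/a6_scene.png

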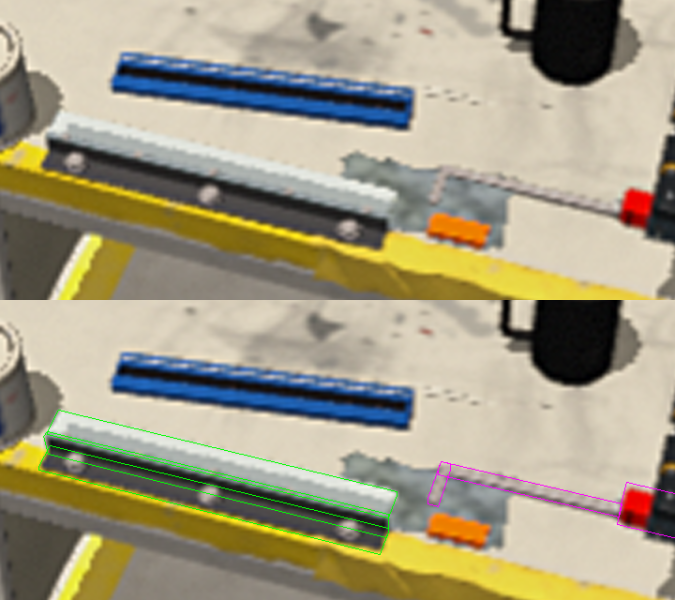

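Call:
apply_moves(
  plan=[
    {"jaw": 0.8,"delta_pos": [0,0,0],"spin": 0},
    {"jaw": 0.65,"delta_pos": [0,0,0],"spin": 0},
    {"jaw": 0.5,"delta_pos": [0,0,0],"spin": 0},
    {"jaw": 0.4,"delta_pos": [0,0,0],"spin": 0},
    {"jaw": 0.4,"delta_pos": [0,0,0],"spin": 0},
    {"jaw": 0.4,"delta_pos": [0,0,-10],"spin": 0},
    {"jaw": 0.4,"delta_pos": [0,0,-30],"spin": 0},
    {"jaw": 0.4,"delta_pos": [0,0,-60],"spin": 0},
  ],
)

```text
time_s: 11.8
ee_pos: [426.8, 310.6, 67.8]
ee_rot: [179.7, 0.1, 105.7]
force: [0.3, -0.2, -0.6]
gripper_width: 54.9
```

```bash
python3 v.py a7 | head -1
python3 - <<'E'
from h import *
import pickle
res=pickle.load(open('res.pkl','rb'))
C=cal('scene')
m=spotter.masks_of('scene','pick'); print([x['confidence'] for x in m[:2]], env.state()['torque'])
E
```

```text
TCP [426.8 310.6  67.8] ang 15.75 tip rail -29.6 148.4 underside 63.4 F [ 0.3 -0.2 -0.6] w 54.9 t 11.8
[0.78] [-0.0757999   0.06323423  0.0296811 ]
```

View pics/a7_scene.png

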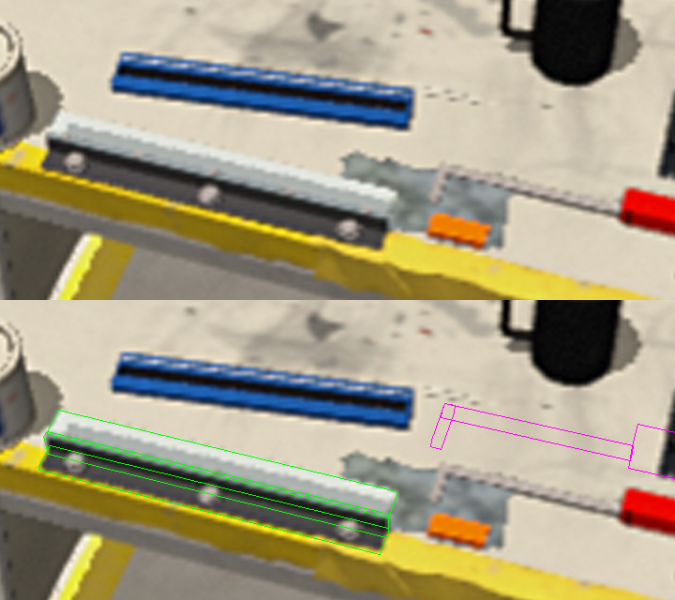

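View pics/a7_side.png

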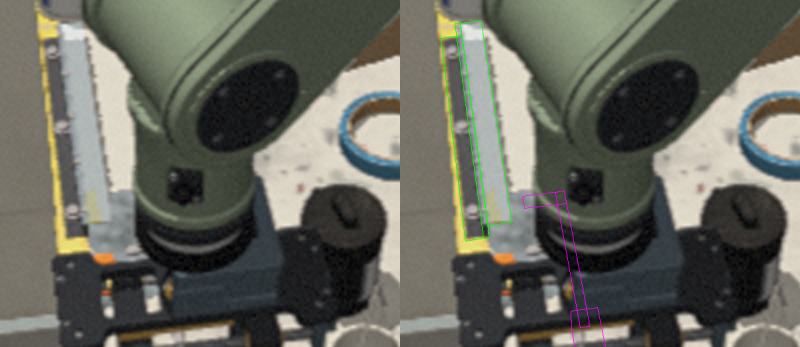

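```bash
python3 -c "
from h import *
print(env.state()['qpos'].round(1)); delta(425,60,160,-67.4)"
```

```text
[ 34.9  21.9 107.6  -0.2  49.9  19.3]
pos [428.3 311.7  69.1] rot [179.4  -0.  105.7] F [-0.3  0.2  0.7] w 54.6 t 11.95 jaw 15.7
DELTA [-241.3  -70.5  -91.8] spin 1.451
```

Call:
apply_moves(
  plan=[
    {"jaw": 0.2,"delta_pos": [0,0,-50],"spin": 0.1},
    {"jaw": 0,"delta_pos": [-15,0,-92],"spin": 0.28},
    {"jaw": 0,"delta_pos": [-60,0,-92],"spin": 0.46},
    {"jaw": 0,"delta_pos": [-100,-10,-92],"spin": 0.64},
    {"jaw": 0,"delta_pos": [-150,-25,-92],"spin": 0.82},
    {"jaw": 0,"delta_pos": [-190,-45,-92],"spin": 1.0},
    {"jaw": 0,"delta_pos": [-225,-60,-92],"spin": 1.18},
    {"jaw": 0,"delta_pos": [-241,-70,-92],"spin": 1.36},
  ],
)

```text
time_s: 12.95
ee_pos: [424.3, 58.7, 159.4]
ee_rot: [179.9, -0.5, 27.4]
force: [0.9, 0.2, -0.1]
gripper_width: 91.0
```

```bash
cat > p.py <<'E'
from h import *
import sys
n=sys.argv[1]
a=cams.grab_frame('scene')[:,:,::-1];b=cams.grab_frame('side')[:,:,::-1]
o=np.hstack([a[20:290,100:400],b[20:350,200:450][:270]]); cv2.imwrite(f'pics/{n}.png',cv2.resize(o,None,fx=1.45,fy=1.45))
cv2.imwrite(f'pics/{n}_w.png',cams.grab_frame('wrist')[:,:,::-1])
E
python3 p.py b1
```

```text
(no output)
```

View pics/b1.png

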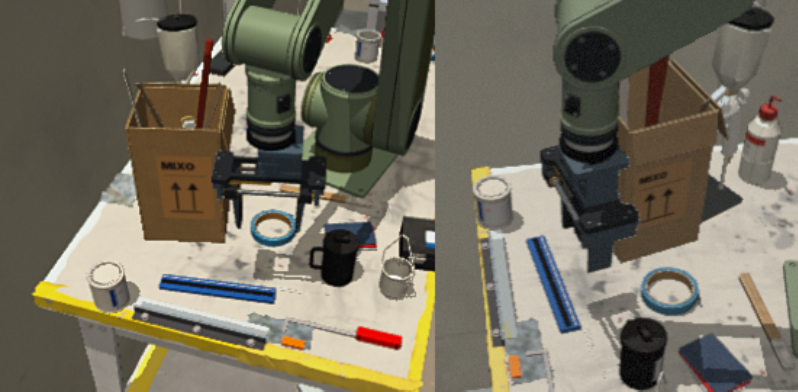

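View pics/b1_w.png

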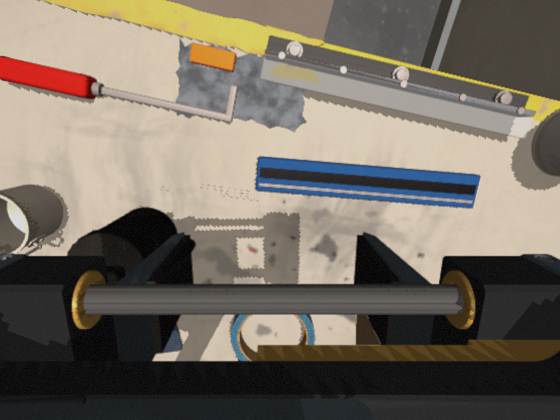

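```bash
cat > wf.py <<'E'
from h import *
import pickle,sys
res=pickle.load(open('res.pkl','rb'))
C=cal('wrist'); im=cams.grab_frame('wrist')[:,:,::-1].copy()
for t in ('strip','rail'):
    m=spotter.masks_of('wrist',t); 
    if not m: print(t,None); continue
    M=m[0]['region'].astype(np.float32); print(t,m[0]['confidence'],m[0]['extent'])
    r=fit(t,[(M,C)],res[t]); print(t,res[t].round(2),'->',r[0].round(2),round(r[1],3))
    for v,c in((res[t],(0,255,0)),(r[0],(255,0,255))):
        for p in MODELS[t]: cv2.polylines(im,[cv2.convexHull(proj(T(*v,p),C).round().astype(np.int32))],True,c,1)
cv2.imwrite('pics/'+sys.argv[1]+'.png',cv2.resize(im[0:230],None,fx=1.4,fy=1.4)); print(env.state()['time_s'])
E
python3 wf.py b2
```

```text
strip 0.75 [258.3, 158.3, 480.1, 211.3]
strip [485.88 -14.16  22.64] -> [483.52 -13.4   22.76] 0.049
rail 0.74 [263.2, 38.7, 534.9, 140.2]
rail [574.07   7.88  15.75] -> [571.79   8.06  15.64] 0.028
13.25
```

View pics/b2.png

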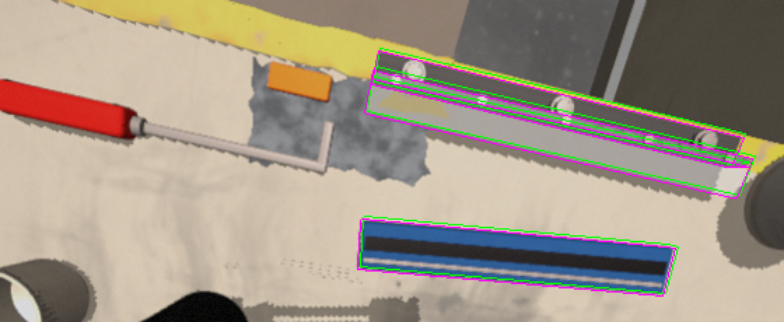

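Run:
```python
import pickle,numpy as np
res=pickle.load(open('res.pkl','rb'));res['rail']=np.array([573,8,15.7]);res['strip']=np.array([484.7,-13.8,22.7]);pickle.dump(res,open('res.pkl','wb'))
from h import *
delta(422.4,-7.3,4,-67.3)
```

```text
pos [425.5  61.1 160. ] rot [179.9  -0.6  28. ] F [-0.4 -1.3 -0.2] w 91.3 t 13.25 jaw -62.0
DELTA [-36.4  58.7 155.7] spin 0.092
```

Run:
```python
from h import *
C=cal('scene'); print(back([[273,177],[304,177],[288,165],[288,189]],8,C).round())
C=cal('side'); print(back([[342,221],[382,221],[362,205],[362,237]],8,C).round())
```

```text
[[314. -48.   8.]
 [264.  29.   8.]
 [245. -38.   8.]
 [333.  16.   8.]]
[[336.  -3.   8.]
 [243. -14.   8.]
 [290. -62.   8.]
 [288.  42.   8.]]
```

Call:
apply_moves(
  plan=[
    {"jaw": 0,"delta_pos": [-20,30,20],"spin": 0.09},
    {"jaw": 0,"delta_pos": [-36,58,50],"spin": 0.09},
    {"jaw": 0,"delta_pos": [-36,58,90],"spin": 0.09},
    {"jaw": 0,"delta_pos": [-36,58,120],"spin": 0.09},
    {"jaw": 0,"delta_pos": [-36,58,142],"spin": 0.09},
    {"jaw": 0,"delta_pos": [-36,58,152],"spin": 0.09},
    {"jaw": 0,"delta_pos": [-36,58,156],"spin": 0.09},
    {"jaw": 0,"delta_pos": [-36,58,156],"spin": 0.09},
  ],
)

```text
time_s: 14.25
ee_pos: [422.9, -6.3, 4.0]
ee_rot: [179.9, -0.6, 22.8]
force: [-0.2, -0.2, -0.6]
gripper_width: 90.8
```

```bash
python3 p.py b3
cat > fs.py <<'E'
from h import *
import pickle
res=pickle.load(open('res.pkl','rb'))
r=res['rail'];b=np.radians(r[2])
st=env.state(); d=st['ee_pos'][:2]-r[:2]
print('TCP rail',(d@[np.cos(b),np.sin(b)]).round(1),(d@[-np.sin(b),np.cos(b)]).round(1),'z',st['ee_pos'][2].round(1),'yaw rel',(st['ee_rot'][2]-r[2]).round(2),'F',st['force'].round(1),'t',st['time_s'])
E
python3 fs.py
```

```text
TCP rail -148.2 26.7 z 4.4 yaw rel 7.12 F [ 0.8 -0.7  0.6] t 14.4
```

View pics/b3.png

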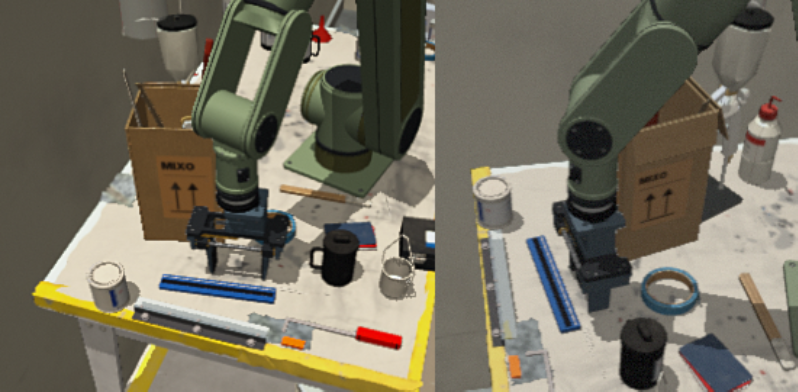

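View pics/b3_w.png

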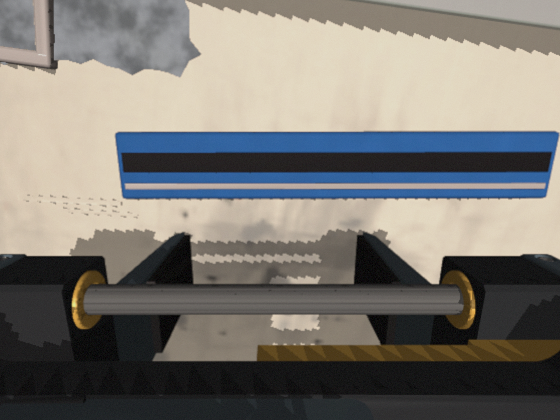

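Call:
apply_moves(
  plan=[
    {"jaw": 0,"delta_pos": [6,8,0.5],"spin": 0},
    {"jaw": 0,"delta_pos": [15,11,0.5],"spin": 0.02},
    {"jaw": 0,"delta_pos": [25,12,0.5],"spin": 0.04},
    {"jaw": 0,"delta_pos": [35,13,0.5],"spin": 0.06},
    {"jaw": 0,"delta_pos": [45,15,0.5],"spin": 0.08},
    {"jaw": 0,"delta_pos": [55,16,0.5],"spin": 0.1},
    {"jaw": 0,"delta_pos": [63,17,0.5],"spin": 0.124},
    {"jaw": 0,"delta_pos": [71,18,0.5],"spin": 0.124},
  ],
)

```text
time_s: 15.4
ee_pos: [495.9, 4.7, 4.7]
ee_rot: [-180.0, -0.7, 15.7]
force: [-1.0, 0.7, -0.2]
gripper_width: 91.2
```

```bash
python3 fs.py; python3 wf.py b4
```

```text
TCP rail -75.2 17.7 z 4.7 yaw rel 0.0 F [-1.   0.7 -0.2] t 15.4
strip 0.71 [95.1, 171.4, 524.5, 236.9]
strip [484.7 -13.8  22.7] -> [532.89  -2.45  15.65] 0.037
rail 0.88 [40.2, 80.1, 558.4, 166.9]
rail [573.    8.   15.7] -> [572.32   7.22  15.62] 0.012
15.55
```

View pics/b4.png

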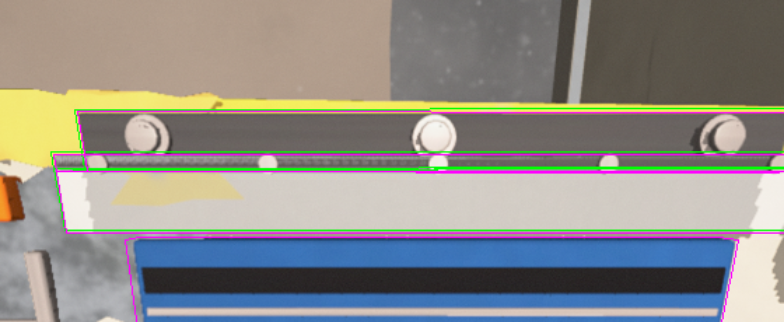

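Call:
apply_moves(
  plan=[
    {"jaw": 0,"delta_pos": [3,0,0],"spin": 0},
    {"jaw": 0,"delta_pos": [6,0,0],"spin": 0},
    {"jaw": 0,"delta_pos": [9,0,0],"spin": 0},
    {"jaw": 0,"delta_pos": [12,0,0],"spin": 0},
    {"jaw": 0,"delta_pos": [15,0,0],"spin": 0},
    {"jaw": 0,"delta_pos": [18,0,0],"spin": 0},
    {"jaw": 0,"delta_pos": [20,0,0],"spin": 0},
    {"jaw": 0,"delta_pos": [21.5,0,0],"spin": 0},
  ],
)

```text
time_s: 16.55
ee_pos: [516.7, 10.5, 5.0]
ee_rot: [-180.0, -0.7, 15.7]
force: [-0.2, -0.4, -0.4]
gripper_width: 91.2
```

```bash
python3 fs.py; python3 wf.py b5
```

```text
TCP rail -53.5 17.6 z 5.0 yaw rel 0.03 F [-0.2 -0.4 -0.4] t 16.55
strip 0.87 [101.2, 208.0, 517.3, 236.5]
strip [484.7 -13.8  22.7] -> [484.7 -13.8  22.7] 1.0
rail 0.77 [48.1, 125.5, 560.0, 210.8]
rail [573.    8.   15.7] -> [572.44   7.23  15.67] 0.022
16.7
```

View pics/b5.png

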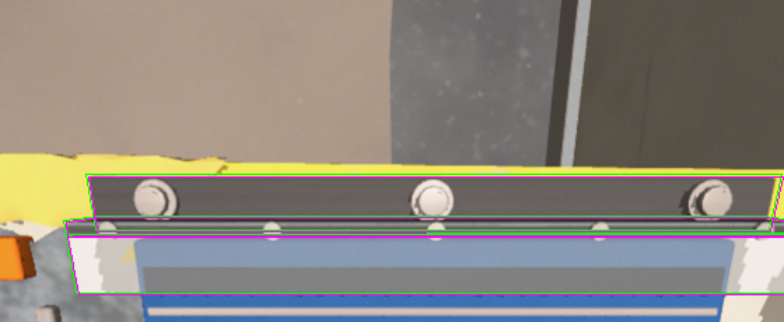

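Call:
apply_moves(
  plan=[
    {"jaw": 0,"delta_pos": [0.5,0,0.5],"spin": 0},
    {"jaw": 0,"delta_pos": [0.8,0,0.5],"spin": 0},
    {"jaw": 0,"delta_pos": [1.1,0,0.5],"spin": 0},
    {"jaw": 0,"delta_pos": [1.4,0,0.5],"spin": 0},
    {"jaw": 0,"delta_pos": [1.7,0,0.5],"spin": 0},
    {"jaw": 0,"delta_pos": [2.0,0,0.5],"spin": 0},
    {"jaw": 0,"delta_pos": [2.3,0,0.5],"spin": 0},
    {"jaw": 0,"delta_pos": [2.5,0,0.5],"spin": 0},
  ],
)

```text
time_s: 17.7
ee_pos: [518.8, 11.0, 4.6]
ee_rot: [-180.0, -0.7, 15.7]
force: [-1.7, 0.3, 0.9]
gripper_width: 91.4
```

```bash
python3 fs.py
```

```text
TCP rail -51.4 17.6 z 4.6 yaw rel 0.03 F [-1.7  0.3  0.9] t 17.7
```

Call:
apply_moves(
  plan=[
    {"jaw": 0,"delta_pos": [0.4,0,0],"spin": 0},
    {"jaw": 0,"delta_pos": [0.7,0,0],"spin": 0},
    {"jaw": 0,"delta_pos": [1.0,0,0],"spin": 0},
    {"jaw": 0,"delta_pos": [1.2,0,0],"spin": 0},
    {"jaw": 0,"delta_pos": [1.4,0,0],"spin": 0},
    {"jaw": 0,"delta_pos": [1.6,0,0],"spin": 0},
    {"jaw": 0,"delta_pos": [1.8,0,0],"spin": 0},
    {"jaw": 0,"delta_pos": [2.0,0,0],"spin": 0},
  ],
)

```text
time_s: 18.7
ee_pos: [518.8, 11.1, 4.4]
ee_rot: [-180.0, -0.5, 15.7]
force: [-5.6, -3.3, 4.8]
gripper_width: 91.3
```

```bash
python3 fs.py
```

```text
TCP rail -51.3 17.7 z 4.4 yaw rel 0.04 F [-5.6 -3.3  4.8] t 18.7
```

Call:
apply_moves(
  plan=[
    {"jaw": 0,"delta_pos": [1,0,0],"spin": 0},
    {"jaw": 0,"delta_pos": [2,0,0],"spin": 0},
    {"jaw": 0,"delta_pos": [3,0,0],"spin": 0},
    {"jaw": 0,"delta_pos": [3,0,0],"spin": 0},
    {"jaw": 0,"delta_pos": [3,0,0],"spin": 0},
    {"jaw": 0,"delta_pos": [3,0,0],"spin": 0},
    {"jaw": 0,"delta_pos": [3,0,0],"spin": 0},
    {"jaw": 0,"delta_pos": [3,0,0],"spin": 0},
  ],
)

```text
time_s: 19.7
ee_pos: [518.8, 11.3, 4.2]
ee_rot: [-179.9, -0.1, 15.8]
force: [-8.5, -4.1, 6.1]
gripper_width: 91.1
```

```bash
python3 fs.py
```

```text
TCP rail -51.3 17.9 z 4.2 yaw rel 0.06 F [-8.5 -4.1  6.1] t 19.7
```

Call:
apply_moves(
  plan=[
    {"jaw": 0,"delta_pos": [-3,0,0],"spin": 0},
    {"jaw": 0,"delta_pos": [-10,0,0],"spin": 0},
    {"jaw": 0,"delta_pos": [-20,0,-2],"spin": 0},
    {"jaw": 0,"delta_pos": [-35,0,-20],"spin": 0},
    {"jaw": 0,"delta_pos": [-50,0,-60],"spin": 0},
    {"jaw": 0,"delta_pos": [-50,0,-110],"spin": 0},
    {"jaw": 0,"delta_pos": [-50,0,-150],"spin": 0},
    {"jaw": 0,"delta_pos": [-50,0,-170],"spin": 0},
  ],
)

```text
time_s: 20.7
ee_pos: [471.2, -2.6, 176.7]
ee_rot: [180.0, -0.4, 15.8]
force: [-0.3, -0.2, 0.8]
gripper_width: 91.0
```

```bash
python3 fs.py
cat > fin.py <<'E'
from h import *
import pickle
res=pickle.load(open('res.pkl','rb'))
C=cal('wrist'); im=cams.grab_frame('wrist')[:,:,::-1].copy()
o=cv2.resize(im,None,fx=2,fy=2,interpolation=2)
v0=None
for t,g in (('rail',res['rail']),('strip',(556,3,15.7)),('packer',(512,166,15.7)),('pick',(432,292,15.7))):
    m=spotter.masks_of('wrist',t)
    if not m: print(t,None); continue
    r=fit(t,[(m[0]['region'].astype(np.float32),C)],g) ; v=r[0]; print(t,m[0]['confidence'],v.round(1),round(r[1],3))
    if t=='rail': v0=v
    a=np.radians(v0[2]);
    d=v[:2]-v0[:2]; print('   in rail',(d@[np.cos(a),np.sin(a)]).round(1),(d@[-np.sin(a),np.cos(a)]).round(1))
    for p in MODELS[t]: cv2.polylines(o,[cv2.convexHull((proj(T(*v,p),C)*2).round().astype(np.int32))],True,(255,0,255),1)
cv2.imwrite('pics/fin_w.png',o[:500:,:][:, :].copy() if 0 else cv2.resize(o[:520],None,fx=.7,fy=.7,interpolation=cv2.INTER_AREA))
E
python3 fin.py; python3 v.py c1 >/dev/null
```

```text
TCP rail -100.9 17.3 z 176.7 yaw rel 0.06 F [-0.3 -0.2  0.8] t 20.7
rail 0.96 [571.9   8.2  15.7] 0.027
   in rail 0.0 0.0
strip 0.6 [537.7  -2.4  15.7] 0.585
   in rail -35.8 -0.9
packer 0.6 [516.6 169.8  15. ] 0.073
   in rail -9.5 170.6
pick 0.91 [431.8 293.8  15.1] 0.169
   in rail -57.7 312.9
```

View pics/fin_w.png

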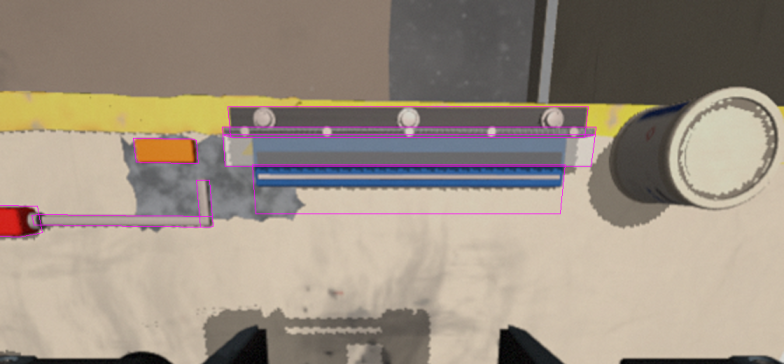

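View pics/c1_scene.png

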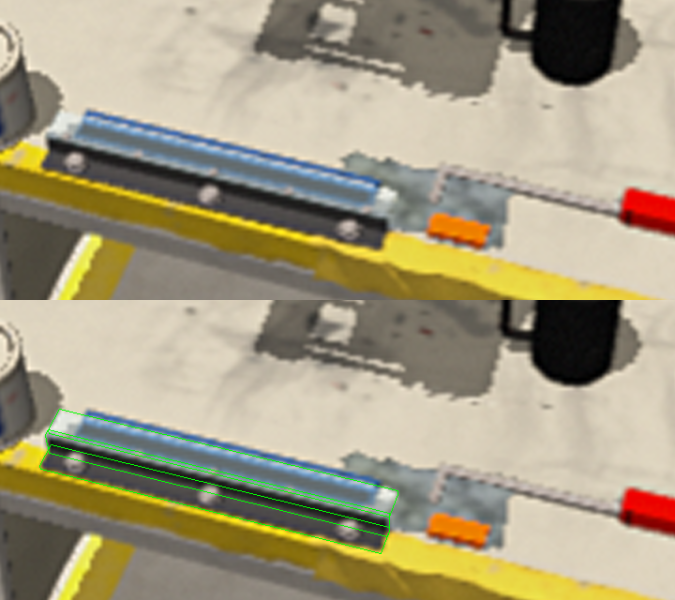

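Run:
```python
from h import *
C=cal('wrist'); im=cams.grab_frame('wrist')[:,:,::-1]; hsv=cv2.cvtColor(im.copy(),cv2.COLOR_BGR2HSV)
r=(571.9,8.2,15.7);a=np.radians(r[2])
for x in (190,230,270,320,360,395):
    col=(hsv[105:150,x,0]>95)&(hsv[105:150,x,0]<125)&(hsv[105:150,x,1]>120); ys=np.nonzero(col)[0]+105
    for z in (0,10):
        P=back([[x,ys.max()+.5]],z,C)[0,:2]-r[:2]; print(x,ys.min(),ys.max(),z,(P@[np.cos(a),np.sin(a)]).round(1),(P@[-np.sin(a),np.cos(a)]).round(1))
print(env.state()['time_s'])
```

```text
190 116 129 0 -33.2 102.4
190 116 129 10 -33.1 99.9
230 116 129 0 -33.2 62.0
230 116 129 10 -33.1 60.7
270 116 129 0 -33.2 21.5
270 116 129 10 -33.0 21.4
320 116 129 0 -33.2 -29.0
320 116 129 10 -33.0 -27.6
360 116 129 0 -33.2 -69.3
360 116 129 10 -33.0 -66.8
395 116 129 0 -33.2 -104.6
395 116 129 10 -33.1 -101.0
21.1
```

```bash
python3 -c "
from workcell import env
print(env.job_done())"
```

```text
the job is handed in; nothing more can be done
None
```

I finished the job and handed it in at about 21 s, well inside the 67 s limit. I hooked the orange packing piece out past the rail's left end with the pick and laid the pick on the bench. I then slid the blue strip under the lip with the open fingers until it stopped against the rail.

What my last checks showed, from the wrist and scene cameras:

- **Strip:** Its front edge lies straight along the rail, 33.2 mm in front of the rail's face (34 mm would be ideal), so it is home within about 1 mm. It stopped dead under about 9 N of push. Its middle is within about 2 mm of the rail's middle lengthwise.
- **Packing piece:** It is on the bench, about 171 mm left of the rail's middle.
- **Pick:** It lies on the bench with its tip about 148 mm left of the rail's middle and clear of the packing piece. The tip figure comes from the arm's pose and agrees with the pictures.
- **Robot and bystanders:** The fingers were clear of everything and the force read zero. The tin, cup and pot were not touched as far as I could tell. I judged that from the pictures and did not measure their final positions.

Two things did not agree:

- **Strip fit:** The last automatic fit of the strip failed because the lip covers part of it. I measured its front edge directly from the picture instead.
- **Laying down the pick:** It had drooped slightly in the grip, so its steel touched the bench a few mm early (27.6 N upward). I let it go there and it settled on the bench. I judged that it lies flat from the pictures only.

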